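# Lock the galley caddy's pin and prove it holds

## Robot

A 7-joint arm with a two-finger parallel gripper is mounted at the origin on the work surface. World frame = base frame: x ahead of the robot, y to its left, z up, the work surface at z = 0. Lengths are in m, angles in rad, forces in N, time in s.
With the tool pointing down it reaches from about 0.35 to 0.9 m from the base axis. Payload 7.2 kg.
Tool frame: the origin (TCP) lies midway between the tips of the shut fingers; the grasp point (between the pads) lies 19 mm behind it; z points along the fingers, y is the line along which they close (so a half turn about z gives the same grasp; the last joint's range is limited). The gripper opens to 88 mm and grips with 3 to 60 N. Pads are 20 mm wide; open, the fingers measure 115 mm over their backs; the gripper's body (75 mm by 178 mm) begins 61 mm behind the grasp point.
Start: joints at [-1.189, 0.411, -0.013, 1.596, 0.006, 1.134, -0.082], TCP at [0.272, 0.563, 0.223] pointing down, gripper open.
Joint ranges: [-2.95, 2.95], [-0.29, 1.99], [-1.47, 1.44], [0.14, 2.54], [-1.03, 4.17], [0.13, 1.85], [-2.86, 2.86]. Speed limits (rad/s): [2.39, 2.39, 3.01, 3.01, 3.14, 3.14, 3.14].

## Interface

Orientations are given as [roll, pitch, yaw] about the fixed x, y, z axes, in that order (R = Rz(yaw) Ry(pitch) Rx(roll)).
In Python, from station import r gives the robot as it stands.
- The arm moves only by the tool arm_command, never from a script. Its argument "series" is a list of rows, each a list of 3 entries, a list of its own where there are three numbers: the finger opening in mm, from 0 to 87.8, then the shift along the tool's x, y, z in mm, then the turn about the tool's z in degrees. In form: [[jaw, [x, y, z], yaw], ...]. A call has 1 to 8 rows; each row shifts and turns the commanded pose from where the row before left it, along the tool's axes as they then stand; what a row does not reach is not made up. A row lasts 1/10 s, in which the tool goes at most 50 mm and 8.59 degrees, less where a joint would pass 70% of its speed; a pose out of reach is approached as far as the arm can. A call with a gripper value outside its range is refused whole. The fingers move at their own pace and stop on an object; "force" is the grip in N (left out, the last holds). Time passes only in rows, so rows that do not move let the fingers close. It gives the time, the measured TCP pose, the force, the opening and the grip force at its end, in the units of the state.
- r.state(): the state, without advancing time (a new reading comes with each control period).
- r.snapshot(name): name is "side" or "top" or "wrist"; returns the picture (480x640x3 uint8, blue, green, red); there is no depth.
- r.camera_info(name): a dict with "intrinsics" (3x3 intrinsics, pixels), "pose" (4x4, takes a point from camera to world coordinates); the wrist camera has in their place "hand_eye" (4x4, takes a point from camera to tool coordinates, whose origin is the TCP and whose axes are the flange's). Camera axes: x right, y down, z forward; pixel columns grow to the right and rows downward; lengths in m; the calibration is good to about 2 mm. A picture is of the moment at which its call begins: read the wrist's pose just before it. camera_info takes no time and is no camera call.
- r.finish_job(): hands the job in; it is judged then, once.
The state is a dict: "t": time; "qpos": joint angles; "joint_velocities": joint speeds; "joint_efforts": joint torques, N m; "tcp_pos": TCP position; "ee_rot": TCP orientation; "ft_force": force on the tool from outside, world axes, zero at the start; "moment": the same for the moment, N m; "finger_gap": finger opening in m; "grip_force": force on a finger pad.
Only numpy, scipy, OpenCV 4.12 (cv2) and the standard library are available. Lean on these libraries where they do the work, as an engineer would, in place of code of your own. Each camera call takes 0.05 s, during which the arm holds its last target. There are 200 camera calls.

## Task

Take the T-handled lock pin out of the stowage stand and press it straight down into the socket of the condiment caddy's anchor block until it snaps fully home, pressing with less than 25 N. Then prove that it holds: pull it straight up with slowly rising force, stop at about 12 N (at least 9 N, never more than 16 N), hold that pull for about half a second, ease off and let go, leaving the pin fully home. Do not disturb the spare pin, the bottle, the jar or the spoon.

Things in the scene. Friction and masses are not known exactly. Their poses are not given: they have to be found in the camera images.
- pin: Lock pin, bare steel, loose, 78 mm tall, about 90 g: the one with the flat T-handle, upright in one hole of the stand. Origin: centre of its lower tip; z up the shank. From the tip: bulb with tapered nose (7 mm wide at the tip, 16 mm at 10 to 12 mm), waist, 16 mm shank from 31 to 34 mm, round collar 32 mm wide from 34 to 39 mm, 12 mm stem, T-bar from 58 to 78 mm.
- pin_grip (a point): Centre of the pin's T-bar, 68 mm above the tip, same axes as the pin. The bar is 54 mm long along x, 14 mm wide along y, 20 mm high: pinch it across the 14 mm, closing along y. In the stand the pin hangs on its collar; the bar's centre is about 78 mm above the table.
- pin_collar (a point): Centre of the underside of the pin's collar, 34 mm above the tip; it rests on the mouth when the pin is fully home. A home pin has free upward play before the rollers take the load, about 0.5 to 6 mm, different every time and not to be seen beforehand; it drops back when eased off.
- socket_mouth (a point): Centre of the top of the mouth plate (steel, 48 mm square, one round 17.6 mm hole), 50 mm above the table, z up. Inside, two spring rollers snap in above the pin's bulb: the nose meets them with the collar 15 to 21 mm above the mouth; passing takes about 9 N, then push on until the collar rests on the mouth. Any pin yaw will do. The rollers hold 16 N; the pin comes out at about 25 N.
- socket (a joint): Vertical float of the mouth plate, in metres, up positive, about 0 unloaded: a stiff spring, 6 N per mm, so that 25 N of the collar's push on the mouth lowers it 4.2 mm. Stops at plus and minus 6 mm.
- caddy: Condiment caddy, fixed to the table. Origin: underside centre of its anchor block, 90 mm square and 46 mm high, grey, below the socket; the 48 mm mouth plate stands 4 mm proud of it. Along the caddy's +y, from 97 to 277 mm from the origin, is its 120 mm wide, 60 mm high tray with five short jars up to 98 mm high.
- stand: Stowage stand, fixed grey block 70 mm (x) by 170 mm (y) and 44 mm high, with two holes 110 mm apart at y = +55 and -55 mm, one for each pin. Origin: underside centre.
- spare: Spare pin, bystander, steel, standing in the other hole of the stand: plain straight shank and a round knob 28 mm in diameter, 74 mm tall. Origin: its lower tip. Leave it there.
- sauce: Bystander: upright bottle 60 mm in diameter and 130 mm tall; origin at its underside.
- jar: Bystander: upright jar 64 mm in diameter and 80 mm tall; origin at its underside.
- spoon: Bystander: spoon lying on the table.
- lock (a joint): Vertical float of the roller lock inside the block, in metres, up positive, about 0 unloaded: a stiff spring, 6 N per mm, so that 9 N of pull on the home pin lifts it 1.5 mm, 12 N 2 mm, 16 N 2.7 mm. It also dips a little while the bulb passes the rollers. Stops at plus and minus 6 mm.
Not all that is in view belongs to the job. What is shaped like the pin but brown, green or white is not meant.

How it is judged:
On the way, in this order (a step that is already met when the one before it is completed fails the run):
1. the pin is fully home in the socket and not being pulled (distance between pin_collar and socket_mouth below 0.002 m and value of joint lock below 0.0005 m), for 0.2 s.
2. the pin, held by the fingers, is pulled up against its rollers with at least 9 N for 0.3 s and stays locked (value of joint lock above 0.0015 m and distance between pin_collar and socket_mouth below 0.0095 m and contact force between the fingers and pin above 2 N), for 0.3 s.
At the end, for the whole second after the job is handed in: The pin is fully home (collar within 2 mm of the socket mouth), upright within 0.06 rad, unloaded (lock float between -1.0 and +0.7 mm, mouth plate not lower than -1.0 mm), at rest and released; the bystanders have not moved (distance between pin_collar and socket_mouth below 0.002 m and angle between pin's own z axis and vertical below 0.06 rad and value of joint lock between -0.001 and 0.0007 m and linear speed of pin below 0.01 m/s and value of joint socket above -0.001 m); the robot touches nothing.
It fails at once if the pin is pulled with more than 16 N (lock lifted more than 2.7 mm) (value of joint lock above 0.0027 m).
It fails at once if the mouth or the lock is pressed with more than 25 N (lowered more than 4.2 mm) (value of joint any of lock, socket below -0.0042 m).
It fails at once if the spare pin moved more than 15 mm (distance of spare from where it was at the start of the episode above 0.015 m).
It fails at once if the bottle, jar or spoon moved more than 20 mm (distance of any of sauce, jar, spoon from where it was at the start of the episode above 0.02 m).
It also fails if it takes over 72 s, if anything falls off the work surface, if the arm or the gripper's body presses on something with over 40 N, if the wrist force passes 120 N, or if a joint passes its speed limit or range.

## Working session

There is one attempt and no reset: what is moved stays moved. The work goes in short steps, Python scripts to look and compute and a tool call to move; the robot and the scene stay as the last step left them, time stands still between calls to the robot, and variables do not carry over. Pictures are saved under pics/ and viewed, at most 10 in all, crops included, and the job is handed in when it is done.

Besides the shell and the picture viewer there is one more tool, called as name(argument=value, ...), one argument or row to a line, values as JSON. arm_command: Moves the arm, as the interface text tells. Its arguments: {"type":"object","properties":{"series":{"type":"array","items":{"type":"array"}},"force":{"type":"number"}},"required":["series"]}

```bash
mkdir -p pics; python3 - <<'E'
from station import r
import cv2,numpy as np
s=r.state();print({k:np.round(v,3).tolist() for k,v in s.items()})
for n in("top","side"):
    i=r.camera_info(n);print(n,np.round(i["intrinsics"],1).tolist(),np.round(i["pose"],3).tolist())
    cv2.imwrite(f"pics/{n}0.png",r.snapshot(n))
print(np.round(r.camera_info("wrist")["hand_eye"],4).tolist())
E
```

```text
{'t': 0.0, 'qpos': [-1.189, 0.412, -0.013, 1.597, 0.006, 1.134, -0.082], 'joint_velocities': [-0.0, -0.001, -0.001, -0.001, -0.001, 0.0, -0.0], 'joint_efforts': [0.0, -58.794, 0.643, -29.108, -0.054, 0.018, 0.0], 'tcp_pos': [0.272, 0.562, 0.222], 'ee_rot': [-3.14, 0.0, 2.692], 'ft_force': [0.226, 0.665, -0.221], 'moment': [0.01, -0.013, -0.003], 'grip_force': 0.0, 'finger_gap': 0.088}
top [[531.2, 0.0, 318.5], [0.0, 531.2, 234.2], [0.0, 0.0, 1.0]] [[-0.028, -0.997, 0.075, 0.506], [-1.0, 0.028, -0.0, -0.037], [-0.002, -0.075, -0.997, 1.003], [0.0, 0.0, 0.0, 1.0]]
side [[435.3, 0.0, 321.9], [0.0, 435.3, 237.1], [0.0, 0.0, 1.0]] [[-0.922, -0.262, 0.285, 0.39], [-0.387, 0.612, -0.69, 0.425], [0.006, -0.746, -0.666, 0.511], [0.0, 0.0, 0.0, 1.0]]
[[-0.0001, -0.9593, -0.2823, 0.0774], [1.0, -0.0001, 0.0, 0.0011], [-0.0, -0.2823, 0.9593, -0.1617], [0.0, 0.0, 0.0, 1.0]]
```

View pics/top0.png

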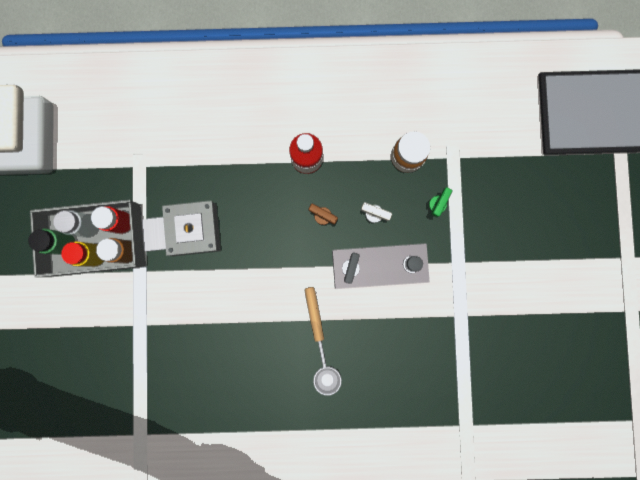

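View pics/side0.png

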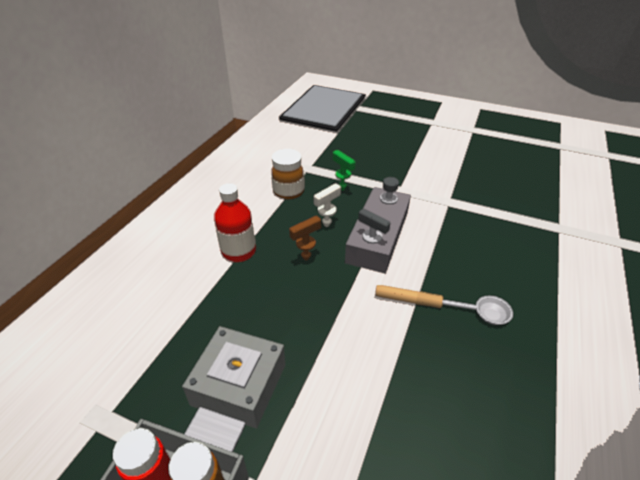

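Candidates in the top view: dark steel T-handle in the stand (351,268), round-knobbed spare (414,264), brown T (323,214), white T (376,212) and green T (440,202). I choose (351,268), because it is steel, T-handled and in the stand. The socket hole is at (188,228). I'll check the choice in a close crop.

```bash
cat > h.py <<'E'
import numpy as np,cv2
from scipy.spatial.transform import Rotation as R
from station import r
def campose(n,s=None):
    i=r.camera_info(n)
    if n!="wrist": return np.array(i["intrinsics"]),np.array(i["pose"])
    s=s or r.state();T=np.eye(4);T[:3,:3]=R.from_euler("xyz",s["ee_rot"]).as_matrix();T[:3,3]=s["tcp_pos"]
    return np.array(i["intrinsics"]),T@np.array(i["hand_eye"])
def px2w(K,P,uv,z):
    d=P[:3,:3]@np.linalg.solve(K,[uv[0],uv[1],1]);return P[:3,3]+d*(z-P[2,3])/d[2]
def w2px(K,P,p):
    c=P[:3,:3].T@(np.array(p)-P[:3,3]);q=K@c;return q[:2]/q[2]
def togo(p,yaw,s=None):
    "shift in tool mm, turn in deg, to bring TCP to p with tool yaw (mod pi)"
    s=s or r.state();M=R.from_euler("xyz",s["ee_rot"]).as_matrix()
    d=M.T@(np.array(p)-s["tcp_pos"])*1e3
    t=-(yaw-s["ee_rot"][2]);t=(t+np.pi/2)%np.pi-np.pi/2
    return np.round(d,1),round(np.degrees(t),1)
E
python3 - <<'E'
from h import *
im=cv2.imread("pics/top0.png");cv2.imwrite("pics/crop_top.png",cv2.resize(im[235:300,320:440],None,fx=6,fy=6,interpolation=cv2.INTER_CUBIC))
K,P=campose("top")
for n,uv,z in(("pin",(351.5,267),.083),("hole",(188,228),.05),("spare",(414,263.5),.08),("bar a",(353.5,254),.088),("bar b",(348.5,281),.088)):print(n,np.round(px2w(K,P,uv,z),3))
E
```

```text
pin [ 0.516 -0.093  0.083]
hole [0.595 0.197 0.05 ]
spare [ 0.519 -0.202  0.08 ]
bar a [ 0.538 -0.097  0.088]
bar b [ 0.492 -0.087  0.088]
```

View pics/crop_top.png

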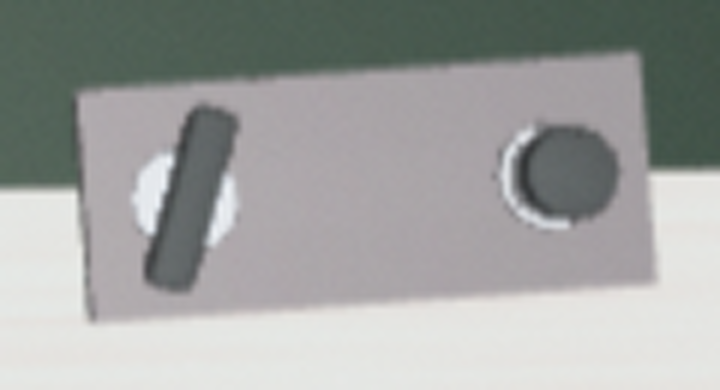

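```bash
python3 - <<'E'
from h import *
K,P=campose("top")
a,b,c=[px2w(K,P,uv,.088) for uv in((355,253.3),(348.3,283),(351.7,268.2))]
yaw=np.arctan2(*(a-b)[1::-1]);print(c,yaw,yaw+np.pi,np.linalg.norm(a-b))
print(togo([.595,.197,.20],yaw))
E
```

```text
[ 0.514104 -0.092966  0.088   ] -0.25502949120850604 2.886563162381287 0.0522827707116637
(array([-450.1, -188.4,   22.2]), np.float64(-11.2))
```

arm_command(
  series=[
    [87,[-40,-17,0],0],
    [87,[-40,-17,0],0],
    [87,[-40,-17,0],0],
    [87,[-40,-17,0],0],
    [87,[-40,-17,0],0],
    [87,[-40,-17,0],0],
    [87,[-40,-17,0],0],
    [87,[-40,-17,0],0],
  ],
)

```text
t: 0.9
tcp_pos: [0.5015, 0.2996, 0.2224]
ee_rot: [-3.141, -0.0, 2.692]
ft_force: [-0.3, -0.0, 0.2]
finger_gap: 0.0871
grip_force: 0.0
```

arm_command(
  series=[
    [87,[-40,-17,0],0],
    [87,[-40,-17,0],0],
    [87,[-40,-17,10],0],
    [87,[-10,0,10],0],
    [87,[0,0,0],-6],
    [87,[0,0,0],-5],
    [87,[0,0,0],0],
    [87,[0,0,0],0],
  ],
)

```text
t: 1.7
tcp_pos: [0.5953, 0.1992, 0.2023]
ee_rot: [-3.141, -0.001, 2.882]
ft_force: [0.2, 0.2, 0.7]
finger_gap: 0.087
grip_force: 0.0
```

```bash
python3 - <<'E'
from h import *
s=r.state();cv2.imwrite("pics/w1.png",r.snapshot("wrist"))
K,P=campose("wrist",s);print(s["t"],s["tcp_pos"],s["ee_rot"],s["ft_force"]);print(w2px(K,P,[.595,.197,.05]))
np.savez("w1.npz",K=K,P=P)
print(togo([.514,-.093,.16],-.255))
E
```

```text
1.7 [0.5952704  0.19920032 0.20227279] [-3.14148834e+00 -7.53783285e-04  2.88167707e+00] [0.17841108 0.19712155 0.70288173]
[319.72195259 223.39639265]
(array([   3.6, -303.3,   42.4]), np.float64(-0.3))
```

View pics/w1.png

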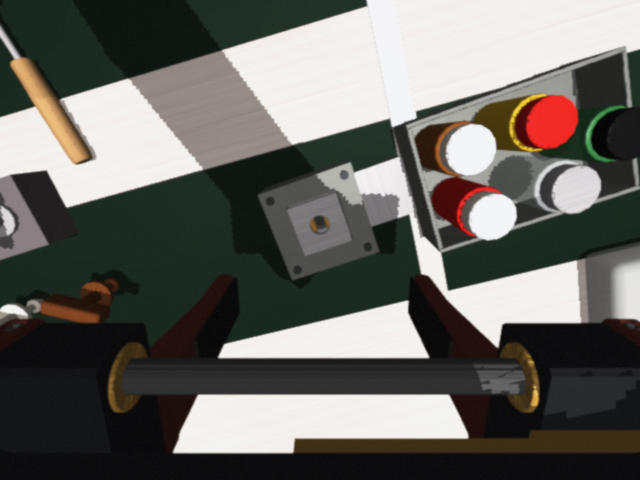

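The wrist view shows the plate centred at about (320,224), where my estimate (0.595, 0.197) projects to (320,223), so the socket position is confirmed. Next I go above the pin.

arm_command(
  series=[
    [87,[0,-40,0],0],
    [87,[0,-40,0],0],
    [87,[0,-40,0],0],
    [87,[0,-40,0],0],
    [87,[0,-40,0],0],
    [87,[0,-40,0],0],
    [87,[0,-40,10],0],
    [87,[3,-23,20],0],
  ],
)

```text
t: 2.55
tcp_pos: [0.5157, -0.0968, 0.174]
ee_rot: [-3.142, 0.004, 2.879]
ft_force: [-1.0, 0.3, -0.4]
finger_gap: 0.0871
grip_force: 0.0
```

arm_command(
  series=[
    [80,[0,0,12],0],
    [80,[0,0,0],0],
    [80,[0,0,0],0],
  ],
)

```text
t: 2.85
tcp_pos: [0.5161, -0.0919, 0.1608]
ee_rot: [3.141, -0.0, 2.885]
ft_force: [1.0, 0.4, -0.2]
finger_gap: 0.0803
grip_force: 0.0
```

```bash
python3 - <<'E'
from h import *
s=r.state();cv2.imwrite("pics/w2.png",r.snapshot("wrist"))
K,P=campose("wrist",s);print(s["t"],s["tcp_pos"],s["ee_rot"],s["ft_force"]);print(w2px(K,P,[.514,-.093,.088]))
np.savez("w2.npz",K=K,P=P)
E
```

```text
2.85 [ 0.51613629 -0.09188562  0.16082615] [ 3.14102149e+00 -9.32689188e-05  2.88500419e+00] [ 1.03907026  0.40632894 -0.18676828]
[319.3863405 247.2962577]
```

View pics/w2.png

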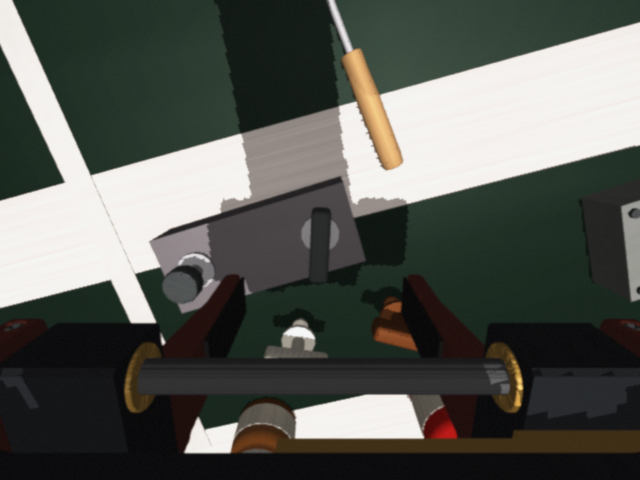

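The wrist view shows the steel bar from (320,208) to (318,282), aligned with the tool and centred where predicted. I descend and grip.

arm_command(
  series=[
    [70,[2,0,25],0],
    [60,[0,0,25],0],
    [50,[0,0,25],0],
    [50,[0,0,15],0],
    [50,[0,0,10],0],
    [50,[0,0,0],0],
    [50,[0,0,0],0],
  ],
)

```text
t: 3.6
tcp_pos: [0.5143, -0.0925, 0.0613]
ee_rot: [3.141, 0.001, 2.884]
ft_force: [0.6, 0.9, -0.2]
finger_gap: 0.0502
grip_force: 0.0
```

arm_command(
  series=[
    [30,[0,0,0],0],
    [20,[0,0,0],0],
    [5,[0,0,0],0],
    [5,[0,0,0],0],
    [5,[0,0,0],0],
    [5,[0,0,0],0],
    [5,[0,0,0],0],
  ],
  force=45,
)

```text
t: 4.3
tcp_pos: [0.5137, -0.093, 0.0608]
ee_rot: [3.142, 0.0, 2.884]
ft_force: [-0.7, -0.3, 1.2]
finger_gap: 0.0137
grip_force: 45.0
```

arm_command(
  series=[
    [5,[0,0,-10],0],
    [5,[0,0,-25],0],
    [5,[0,0,-30],0],
    [5,[0,0,-20],0],
    [5,[0,0,0],0],
  ],
)

```text
t: 4.8
tcp_pos: [0.5153, -0.0932, 0.1487]
ee_rot: [3.14, 0.005, 2.884]
ft_force: [-0.1, 0.1, -0.2]
finger_gap: 0.0136
grip_force: 45.0
```

```bash
python3 - <<'E'
from h import *
s=r.state();print(s["tcp_pos"],s["grip_force"],s["finger_gap"],s["ft_force"]);print(togo([.595,.197,.146],-.255))
E
```

```text
[ 0.51530161 -0.09323819  0.14874694] 44.99876081943512 0.013609666656051754 [-0.1266463   0.07484516 -0.17522651]
(array([ -3. , 301. ,   3.1]), np.float64(-0.2))
```

arm_command(
  series=[
    [5,[0,30,0],0],
    [5,[0,40,0],0],
    [5,[0,40,0],0],
    [5,[0,40,0],0],
    [5,[0,40,0],0],
    [5,[0,40,0],0],
    [5,[0,40,0],0],
    [5,[-3,31,0],0],
  ],
)

```text
t: 5.6
tcp_pos: [0.5925, 0.2004, 0.1446]
ee_rot: [-3.142, -0.002, 2.886]
ft_force: [0.8, -0.4, 0.1]
finger_gap: 0.0135
grip_force: 45.0
```

arm_command(
  series=[
    [5,[0,0,0],0],
    [5,[0,0,0],0],
    [5,[0,0,0],0],
    [5,[0,0,0],0],
    [5,[0,0,0],0],
  ],
)

```text
t: 6.1
tcp_pos: [0.5933, 0.1961, 0.1458]
ee_rot: [-3.141, 0.0, 2.882]
ft_force: [0.5, -1.0, -0.7]
finger_gap: 0.014
grip_force: 45.0
```

```bash
python3 - <<'E'
from h import *
s=r.state();im=r.snapshot("side");K,P=campose("side");im2=r.snapshot("wrist")
print(s["tcp_pos"],s["ee_rot"],s["ft_force"]);
t=s["tcp_pos"]
for n,p in(("tip",t-[0,0,.051]),("collar",t-[0,0,.0168]),("mouth",[.595,.197,.05])):print(n,w2px(K,P,p))
u,v=w2px(K,P,[.595,.197,.08]).astype(int)
c=im[v-70:v+70,u-80:u+80];print(u-80,v-70)
c=cv2.resize(c,None,fx=4,fy=4,interpolation=cv2.INTER_CUBIC);cv2.imwrite("pics/s3.png",c);cv2.imwrite("pics/w3.png",im2)
E
```

```text
[0.59326914 0.19611231 0.14578511] [-3.14143370e+00  1.13747368e-04  2.88211471e+00] [ 0.54703374 -1.03152931 -0.73765829]
tip [232.20930444 340.39249502]
collar [228.07164392 321.76467418]
mouth [235.4485074  362.43623867]
152 278
```

View pics/s3.png

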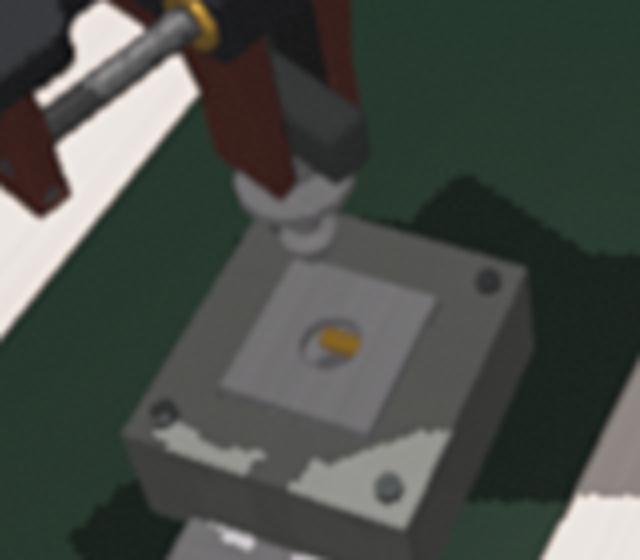

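View pics/w3.png

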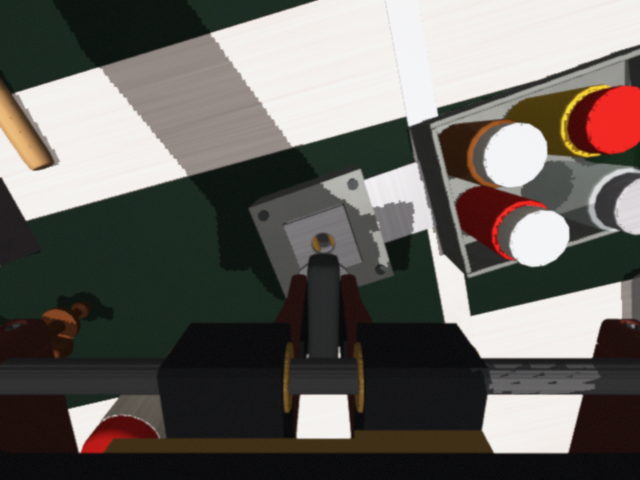

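The side crop shows the nose at about crop (307,245), slightly left of where it should sit over the hole at (331,343). The wrist view shows the bar's near end at (323,257) and the hole at (323,242). I compare both with predictions.

```bash
python3 - <<'E'
from h import *
s=r.state();M=R.from_euler("xyz",s["ee_rot"]).as_matrix();t=s["tcp_pos"]
K,P=campose("wrist",s)
f=lambda x,y,z:t+M@np.array([x,y,-z])   # z up from TCP
print("wrist hole",w2px(K,P,[.595,.197,.05]))
for z in(.0272,.0072):
  print("bar ends +x,-x",z,[w2px(K,P,f(x,0,z)).round(1).tolist() for x in(.027,-.027)])
print("collar +x edge",w2px(K,P,f(.016,0,-.0118)).round(1))
K,P=campose("side")
for n,z,rr in(("nose10",-.0408,.008),("collar bot",-.0168,.016),("collar top",-.0118,.016)):
  q=np.array([w2px(K,P,f(rr*np.cos(a),rr*np.sin(a),z)) for a in np.linspace(0,6.28,60)]);print(n,(q.min(0)-[152,278])*4,(q.max(0)-[152,278])*4)
for e in([.001,0,0],[0,.001,0]):print(w2px(K,P,t+e)-w2px(K,P,t))
q=np.array([w2px(K,P,[.595+.0088*np.cos(a),.197+.0088*np.sin(a),.05]) for a in np.linspace(0,6.28,60)]);print("hole",(q.min(0)-[152,278])*4,(q.max(0)-[152,278])*4)
E
```

```text
wrist hole [322.86085939 242.25594057]
bar ends +x,-x 0.0272 [[320.7, 263.3], [321.0, 374.5]]
bar ends +x,-x 0.0072 [[321.0, 248.4], [321.2, 348.8]]
collar +x edge [321.2 257. ]
nose10 [285.81229205 205.68311384] [343.85428638 253.47547921]
collar bot [242.77238954 129.38112968] [362.91787062 225.56734216]
collar top [239.76927712 117.83945439] [360.78842893 214.12361128]
[-0.81453481 -0.2951763 ]
[-0.51296467  0.69451708]
hole [304.08885097 312.25984827] [363.35555911 363.84574531]
```

```bash
python3 - <<'E'
from h import *
d=np.load("w2.npz");K,P=d["K"],d["P"];x=np.array([np.cos(2.884),np.sin(2.884),0])
for z in(.088,.068):print(z,[w2px(K,P,np.array([.5137,-.093,z])+k*.027*x).round(1).tolist() for k in(1,-1)])
print("collar",[w2px(K,P,np.array([.5137,-.093,.049])+k*.016*x).round(1).tolist() for k in(1,-1)])
a=cv2.imread("pics/w2.png")[195:295,280:360];b=cv2.imread("pics/w3.png")[220:320,280:360]
cv2.imwrite("pics/cmp.png",cv2.resize(np.hstack([a,b]),None,fx=5,fy=5,interpolation=cv2.INTER_CUBIC))
E
```

```text
0.088 [[319.2, 209.5], [319.4, 282.1]]
0.068 [[319.5, 204.0], [319.6, 271.9]]
collar [[319.7, 213.1], [319.8, 250.9]]
```

View pics/cmp.png

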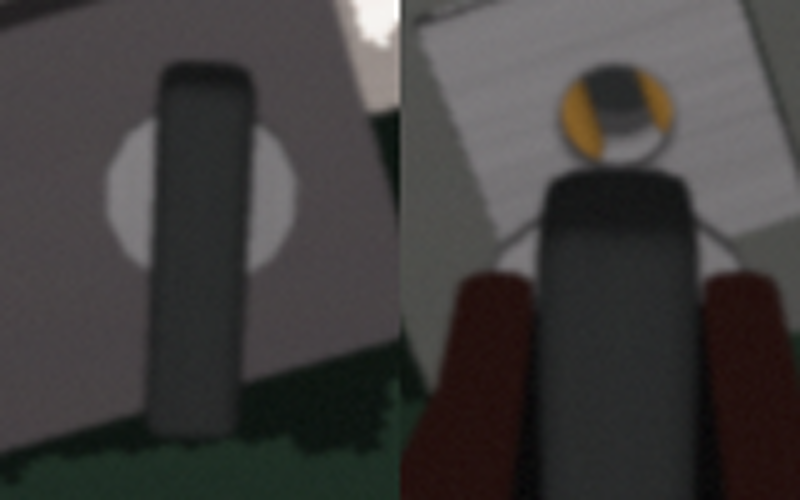

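The pin sits about 1 mm off the tool axis, and the two cameras together call for a shift of about +1 mm along tool y. I apply that, grip firmer and descend until just above the rollers.

arm_command(
  series=[
    [5,[0,1,0],0],
    [5,[0,0,15],0],
    [5,[0,0,15],0],
    [5,[0,0,10],0],
    [5,[0,0,2],0],
    [5,[0,0,0],0],
  ],
  force=60,
)

```text
t: 6.8
tcp_pos: [0.5931, 0.1982, 0.1027]
ee_rot: [-3.141, -0.001, 2.884]
ft_force: [-0.1, 0.7, -0.9]
finger_gap: 0.0137
grip_force: 60.0
```

arm_command(
  series=[
    [5,[0,0,2],0],
    [5,[0,0,2],0],
    [5,[0,0,2],0],
    [5,[0,0,0],0],
    [5,[0,0,0],0],
  ],
)

```text
t: 7.3
tcp_pos: [0.5936, 0.1984, 0.0978]
ee_rot: [3.141, 0.0, 2.884]
ft_force: [-0.6, 0.6, -0.7]
finger_gap: 0.0136
grip_force: 60.0
```

arm_command(
  series=[
    [5,[0,0,1.5],0],
    [5,[0,0,1.5],0],
    [5,[0,0,1.5],0],
    [5,[0,0,0],0],
    [5,[0,0,0],0],
  ],
)

```text
t: 7.8
tcp_pos: [0.5936, 0.1981, 0.0931]
ee_rot: [-3.141, 0.0, 2.884]
ft_force: [-0.3, -1.1, -1.3]
finger_gap: 0.0135
grip_force: 60.0
```

arm_command(
  series=[
    [5,[0,0,1.5],0],
    [5,[0,0,1.5],0],
    [5,[0,0,1.5],0],
    [5,[0,0,0],0],
    [5,[0,0,0],0],
  ],
)

```text
t: 8.3
tcp_pos: [0.5939, 0.1974, 0.0885]
ee_rot: [-3.141, 0.001, 2.883]
ft_force: [3.2, -4.3, -1.1]
finger_gap: 0.0138
grip_force: 60.0
```

The nose is inside, with some side load. I relieve it and go on.

arm_command(
  series=[
    [5,[-0.6,-0.7,0],0],
    [5,[0,0,1],0],
    [5,[0,0,0],0],
    [5,[0,0,0],0],
  ],
)

```text
t: 8.7
tcp_pos: [0.594, 0.1973, 0.0877]
ee_rot: [-3.141, 0.0, 2.884]
ft_force: [1.6, -4.2, 0.0]
finger_gap: 0.0138
grip_force: 60.0
```

arm_command(
  series=[
    [5,[0,0,1],0],
    [5,[0,0,1],0],
    [5,[0,0,0],0],
    [5,[0,0,0],0],
  ],
)

```text
t: 9.1
tcp_pos: [0.594, 0.1973, 0.0857]
ee_rot: [-3.141, 0.0, 2.884]
ft_force: [1.3, -4.7, 1.6]
finger_gap: 0.0134
grip_force: 60.0
```

arm_command(
  series=[
    [5,[-0.3,-1.2,0],0],
    [5,[0,0,1],0],
    [5,[0,0,1],0],
    [5,[0,0,0],0],
  ],
)

```text
t: 9.5
tcp_pos: [0.5938, 0.1964, 0.0837]
ee_rot: [3.141, -0.0, 2.884]
ft_force: [0.4, -2.7, 3.3]
finger_gap: 0.0135
grip_force: 60.0
```

arm_command(
  series=[
    [5,[0,0,1],0],
    [5,[0,0,1],0],
    [5,[0,0,0],0],
  ],
)

```text
t: 9.8
tcp_pos: [0.594, 0.1965, 0.0822]
ee_rot: [3.141, 0.0, 2.884]
ft_force: [-1.0, -2.8, 8.3]
finger_gap: 0.0137
grip_force: 60.0
```

arm_command(
  series=[
    [5,[0,-0.6,1],0],
    [5,[0,0,0.5],0],
    [5,[0,0,0],0],
  ],
)

```text
t: 10.1
tcp_pos: [0.5941, 0.1966, 0.0811]
ee_rot: [3.14, 0.001, 2.884]
ft_force: [-0.5, -2.8, 10.0]
finger_gap: 0.0136
grip_force: 60.0
```

arm_command(
  series=[
    [5,[0,0,1],0],
    [5,[0,0,1],0],
    [5,[0,0,0],0],
  ],
)

```text
t: 10.4
tcp_pos: [0.5945, 0.1971, 0.0795]
ee_rot: [3.139, 0.001, 2.884]
ft_force: [-1.9, -1.5, 11.2]
finger_gap: 0.0135
grip_force: 60.0
```

arm_command(
  series=[
    [5,[0,0,1],0],
    [5,[0,0,1],0],
    [5,[0,0,0],0],
  ],
)

```text
t: 10.7
tcp_pos: [0.5947, 0.1973, 0.0778]
ee_rot: [3.139, 0.002, 2.884]
ft_force: [-0.8, -0.6, 10.7]
finger_gap: 0.0133
grip_force: 60.0
```

arm_command(
  series=[
    [5,[0,0,1],0],
    [5,[0,0,1],0],
    [5,[0,0,0],0],
  ],
)

```text
t: 11.0
tcp_pos: [0.5931, 0.1968, 0.0736]
ee_rot: [3.141, -0.001, 2.885]
ft_force: [0.3, 0.7, -2.4]
finger_gap: 0.0138
grip_force: 60.0
```

arm_command(
  series=[
    [5,[0,0,1.5],0],
    [5,[0,0,1.5],0],
    [5,[0,0,1],0],
    [5,[0,0,0],0],
  ],
)

```text
t: 11.4
tcp_pos: [0.5935, 0.1957, 0.0697]
ee_rot: [-3.141, -0.001, 2.884]
ft_force: [0.9, 0.9, -2.0]
finger_gap: 0.0135
grip_force: 60.0
```

arm_command(
  series=[
    [5,[0,0,1],0],
    [5,[0,0,1],0],
    [5,[0,0,0],0],
  ],
)

```text
t: 11.7
tcp_pos: [0.5936, 0.1956, 0.068]
ee_rot: [-3.141, -0.0, 2.884]
ft_force: [0.7, -0.1, -0.9]
finger_gap: 0.0137
grip_force: 60.0
```

arm_command(
  series=[
    [5,[0,0,0.7],0],
    [5,[0,0,0.7],0],
    [5,[0,0,0],0],
  ],
)

```text
t: 12.0
tcp_pos: [0.5937, 0.1957, 0.0667]
ee_rot: [-3.142, -0.0, 2.884]
ft_force: [-0.9, 0.5, -0.6]
finger_gap: 0.0137
grip_force: 60.0
```

arm_command(
  series=[
    [5,[0,0,0.5],0],
    [5,[0,0,0.5],0],
    [5,[0,0,0],0],
  ],
)

```text
t: 12.3
tcp_pos: [0.5938, 0.1957, 0.0661]
ee_rot: [3.141, 0.0, 2.884]
ft_force: [-1.9, -1.0, 3.7]
finger_gap: 0.0136
grip_force: 60.0
```

arm_command(
  series=[
    [5,[0,0,0.5],0],
    [5,[0,0,0.5],0],
    [5,[0,0,0],0],
    [5,[0,0,0],0],
  ],
)

```text
t: 12.7
tcp_pos: [0.5938, 0.1957, 0.0654]
ee_rot: [3.141, 0.0, 2.884]
ft_force: [-3.1, -0.7, 6.8]
finger_gap: 0.0135
grip_force: 60.0
```

arm_command(
  series=[
    [5,[0,0,0.6],0],
    [5,[0,0,0],0],
    [5,[0,0,0],0],
    [5,[0,0,0],0],
  ],
)

```text
t: 13.1
tcp_pos: [0.5938, 0.1956, 0.0651]
ee_rot: [3.141, 0.0, 2.884]
ft_force: [-2.9, -1.6, 9.6]
finger_gap: 0.0139
grip_force: 60.0
```

The force rises about 6 N per mm, so the collar is seated on the mouth. I ease off, then pull up in small steps.

arm_command(
  series=[
    [5,[0,0,-1],0],
    [5,[0,0,-1],0],
    [5,[0,0,0],0],
    [5,[0,0,0],0],
    [5,[0,0,0],0],
  ],
)

```text
t: 13.6
tcp_pos: [0.5938, 0.1957, 0.0661]
ee_rot: [-3.142, 0.0, 2.884]
ft_force: [-0.6, -1.4, 3.6]
finger_gap: 0.0136
grip_force: 60.0
```

arm_command(
  series=[
    [5,[0,0,-0.5],0],
    [5,[0,0,-0.5],0],
    [5,[0,0,0],0],
    [5,[0,0,0],0],
  ],
)

```text
t: 14.0
tcp_pos: [0.5937, 0.1957, 0.0669]
ee_rot: [-3.141, -0.0, 2.884]
ft_force: [0.1, -0.7, 0.1]
finger_gap: 0.0134
grip_force: 60.0
```

arm_command(
  series=[
    [5,[0,0,-0.4],0],
    [5,[0,0,-0.4],0],
    [5,[0,0,0],0],
    [5,[0,0,0],0],
  ],
)

```text
t: 14.4
tcp_pos: [0.5937, 0.1957, 0.068]
ee_rot: [3.142, -0.0, 2.884]
ft_force: [-0.7, -0.7, -1.1]
finger_gap: 0.0138
grip_force: 60.0
```

arm_command(
  series=[
    [5,[0,0,-0.4],0],
    [5,[0,0,-0.4],0],
    [5,[0,0,0],0],
    [5,[0,0,0],0],
  ],
)

```text
t: 14.8
tcp_pos: [0.5938, 0.1957, 0.0688]
ee_rot: [3.142, 0.0, 2.884]
ft_force: [0.7, -0.4, -0.1]
finger_gap: 0.0137
grip_force: 60.0
```

arm_command(
  series=[
    [5,[0,0,-0.4],0],
    [5,[0,0,-0.4],0],
    [5,[0,0,0],0],
    [5,[0,0,0],0],
  ],
)

```text
t: 15.2
tcp_pos: [0.5937, 0.1957, 0.0696]
ee_rot: [3.142, -0.0, 2.884]
ft_force: [-0.5, 0.2, -0.7]
finger_gap: 0.0139
grip_force: 60.0
```

arm_command(
  series=[
    [5,[0,0,-0.4],0],
    [5,[0,0,-0.4],0],
    [5,[0,0,0],0],
    [5,[0,0,0],0],
  ],
)

```text
t: 15.6
tcp_pos: [0.5937, 0.1957, 0.0704]
ee_rot: [3.142, 0.0, 2.884]
ft_force: [-0.4, -0.0, -0.9]
finger_gap: 0.0134
grip_force: 60.0
```

arm_command(
  series=[
    [5,[0,0,-0.4],0],
    [5,[0,0,-0.4],0],
    [5,[0,0,0],0],
    [5,[0,0,0],0],
  ],
)

```text
t: 16.0
tcp_pos: [0.5937, 0.1957, 0.0711]
ee_rot: [-3.142, -0.0, 2.884]
ft_force: [-0.0, -0.1, -1.3]
finger_gap: 0.013
grip_force: 60.0
```

arm_command(
  series=[
    [5,[0,0,-0.4],0],
    [5,[0,0,-0.4],0],
    [5,[0,0,0],0],
    [5,[0,0,0],0],
  ],
)

```text
t: 16.4
tcp_pos: [0.5936, 0.1957, 0.0718]
ee_rot: [-3.141, -0.0, 2.884]
ft_force: [-0.8, 0.8, -3.5]
finger_gap: 0.0138
grip_force: 60.0
```

arm_command(
  series=[
    [5,[0,0,-0.4],0],
    [5,[0,0,-0.4],0],
    [5,[0,0,0],0],
    [5,[0,0,0],0],
  ],
)

```text
t: 16.8
tcp_pos: [0.5936, 0.1957, 0.0725]
ee_rot: [-3.141, -0.0, 2.884]
ft_force: [0.5, 0.8, -6.1]
finger_gap: 0.0136
grip_force: 60.0
```

arm_command(
  series=[
    [5,[0,0,-0.4],0],
    [5,[0,0,0],0],
    [5,[0,0,0],0],
  ],
)

```text
t: 17.1
tcp_pos: [0.5936, 0.1956, 0.073]
ee_rot: [-3.141, -0.0, 2.884]
ft_force: [2.2, 1.4, -7.5]
finger_gap: 0.014
grip_force: 60.0
```

arm_command(
  series=[
    [5,[0,0,-0.3],0],
    [5,[0,0,-0.3],0],
    [5,[0,0,0],0],
    [5,[0,0,0],0],
  ],
)

```text
t: 17.5
tcp_pos: [0.5935, 0.1956, 0.0736]
ee_rot: [-3.141, -0.0, 2.884]
ft_force: [1.4, 0.7, -9.0]
finger_gap: 0.0133
grip_force: 60.0
```

```bash
python3 -c "
from h import *
s=r.state();print(s['ft_force'],s['tcp_pos'])"
```

```text
[ 1.41229747  0.65909076 -9.00936245] [0.59353886 0.19561637 0.07355018]
```

arm_command(
  series=[
    [5,[0,0,-0.3],0],
    [5,[0,0,-0.3],0],
    [5,[0,0,0],0],
    [5,[0,0,0],0],
  ],
)

```text
t: 17.9
tcp_pos: [0.5936, 0.1956, 0.0742]
ee_rot: [-3.141, -0.0, 2.884]
ft_force: [0.5, 0.1, -8.9]
finger_gap: 0.0137
grip_force: 60.0
```

arm_command(
  series=[
    [5,[0,0,-0.3],0],
    [5,[0,0,0],0],
    [5,[0,0,0],0],
  ],
)

```text
t: 18.2
tcp_pos: [0.5936, 0.1956, 0.0745]
ee_rot: [-3.141, -0.0, 2.884]
ft_force: [0.4, 0.8, -11.6]
finger_gap: 0.0138
grip_force: 60.0
```

arm_command(
  series=[
    [5,[0,0,-0.4],0],
    [5,[0,0,0],0],
    [5,[0,0,0],0],
  ],
)

```text
t: 18.5
tcp_pos: [0.5935, 0.1956, 0.0749]
ee_rot: [-3.141, -0.0, 2.884]
ft_force: [0.3, 0.5, -12.8]
finger_gap: 0.0133
grip_force: 60.0
```

arm_command(
  series=[
    [5,[0,0,0],0],
  ],
)

```text
t: 18.6
tcp_pos: [0.5936, 0.1956, 0.0749]
ee_rot: [-3.141, -0.0, 2.884]
ft_force: [0.8, -0.7, -12.7]
finger_gap: 0.0137
grip_force: 60.0
```

arm_command(
  series=[
    [5,[0,0,0],0],
  ],
)

```text
t: 18.7
tcp_pos: [0.5936, 0.1956, 0.0749]
ee_rot: [-3.141, -0.0, 2.884]
ft_force: [0.1, 0.8, -13.7]
finger_gap: 0.0136
grip_force: 60.0
```

That is about 12 N net. I hold, then ease off.

arm_command(
  series=[
    [5,[0,0,0],0],
    [5,[0,0,0],0],
    [5,[0,0,0],0],
    [5,[0,0,0],0],
  ],
)

```text
t: 19.1
tcp_pos: [0.5936, 0.1956, 0.075]
ee_rot: [-3.141, -0.0, 2.884]
ft_force: [0.2, 0.5, -13.5]
finger_gap: 0.0134
grip_force: 60.0
```

arm_command(
  series=[
    [5,[0,0,0.7],0],
    [5,[0,0,0.7],0],
    [5,[0,0,0.7],0],
    [5,[0,0,1],0],
    [5,[0,0,1],0],
    [5,[0,0,1],0],
    [5,[0,0,1],0],
    [5,[0,0,0],0],
  ],
)

```text
t: 19.9
tcp_pos: [0.5945, 0.196, 0.0695]
ee_rot: [3.141, 0.001, 2.884]
ft_force: [0.0, -0.0, -0.9]
finger_gap: 0.0133
grip_force: 60.0
```

arm_command(
  series=[
    [5,[0,0,0.7],0],
    [5,[0,0,0.7],0],
    [5,[0,0,0.6],0],
    [5,[0,0,0],0],
    [5,[0,0,0],0],
  ],
)

```text
t: 20.4
tcp_pos: [0.5937, 0.1957, 0.0669]
ee_rot: [3.142, -0.0, 2.884]
ft_force: [0.4, -0.1, -0.9]
finger_gap: 0.0136
grip_force: 60.0
```

arm_command(
  series=[
    [5,[0,0,0.4],0],
    [5,[0,0,0.3],0],
    [5,[0,0,0],0],
    [5,[0,0,0],0],
  ],
)

```text
t: 20.8
tcp_pos: [0.5938, 0.1957, 0.0664]
ee_rot: [3.142, 0.0, 2.884]
ft_force: [-0.5, -0.8, 1.9]
finger_gap: 0.0136
grip_force: 60.0
```

arm_command(
  series=[
    [5,[0,0,0.4],0],
    [5,[0,0,0],0],
    [5,[0,0,0],0],
  ],
)

```text
t: 21.1
tcp_pos: [0.5938, 0.1956, 0.0661]
ee_rot: [3.141, 0.0, 2.884]
ft_force: [-1.0, -0.5, 4.2]
finger_gap: 0.0138
grip_force: 60.0
```

The collar is seated again, with no slip in the grip. I release and retreat.

arm_command(
  series=[
    [5,[0,0,-0.4],0],
    [14,[0,0,0],0],
    [18,[0,0,0],0],
    [25,[0,0,0],0],
    [40,[0,0,0],0],
    [50,[0,0,0],0],
    [50,[0,0,0],0],
    [50,[0,0,0],0],
  ],
)

```text
t: 21.9
tcp_pos: [0.5937, 0.1957, 0.0662]
ee_rot: [3.142, -0.0, 2.884]
ft_force: [-0.6, -0.0, -0.1]
finger_gap: 0.0495
grip_force: 0.0
```

arm_command(
  series=[
    [50,[0,0,-10],0],
    [50,[0,0,-30],0],
    [50,[0,0,-35],0],
    [50,[0,0,-35],0],
    [50,[0,0,0],0],
    [50,[0,0,0],0],
    [50,[0,0,0],0],
  ],
)

```text
t: 22.6
tcp_pos: [0.5931, 0.1955, 0.1756]
ee_rot: [-3.141, -0.001, 2.884]
ft_force: [0.5, 0.2, -1.4]
finger_gap: 0.05
grip_force: 0.0
```

```bash
python3 - <<'E'
from h import *
print(r.state()["tcp_pos"],r.state()["finger_gap"])
im=r.snapshot("side");cv2.imwrite("pics/end.png",im[120:430,160:540])
E
```

```text
[0.5930736  0.19552271 0.17555076] 0.049988171248748665
```

View pics/end.png

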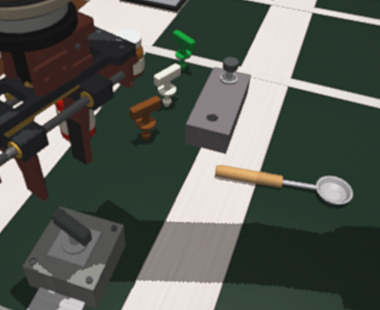

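The final view shows the pin upright in the block at (72,230) with its collar on the plate. The gripper is clear, and the spare pin and spoon have not moved. I hand it in.

```bash
python3 -c "
from station import r
print(r.finish_job())"
```

```text
the job is handed in; nothing more can be done
None
```

The pin is pressed home with about 11 N at most, held an upward pull of about 12 N for more than half a second without coming loose, was eased back down and released, and the job is handed in; no verdict was returned.

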